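Work the lever lid of a toy-sorting hopper

ROBOT

A 6-joint arm with a two-finger parallel gripper is mounted at the origin on the work surface. World frame = base frame: x ahead of the robot, y to its left, z up, the work surface at z = 0. Lengths are in m, angles in rad, forces in N, time in s.
With the tool pointing down it reaches from about 0.275 to 0.825 m from the base axis. Payload 5.2 kg.
Tool frame: the origin (TCP) lies between the finger pads; the fingertips stand 11 mm ahead of it and the grasp point (between the pads) lies 8 mm behind it (arm.tip_reach is the distance from the TCP to the fingertips, in m); z points along the fingers, y is the direction in which the jaws open and shut (so a half turn about z gives the same grasp; the last joint's range is limited). The gripper opens to 93 mm and grips with 3 to 60 N. Pads are 15 mm wide; open, the fingers measure 128 mm over their backs; the gripper's body (75 mm by 188 mm) begins 65 mm behind the grasp point.
Start: joints at [0.907, 0.259, 1.535, -0, 1.348, -0.203], TCP at [0.245, 0.493, 0.23] pointing down, gripper open.
Joint ranges: [-3.14, 3.14], [-0.91, 2.08], [0.19, 2.58], [-1.22, 4.36], [0.22, 2.71], [-3.12, 3.12]. Speed limits (rad/s): [2.57, 2.57, 3.14, 3.14, 3.14, 3.14].

INTERFACE

Orientations are given as a unit quaternion [x, y, z, w].
In Python, from plant import arm gives the robot as it stands.
- The arm moves only by the tool play_rows, never from a script. Its argument "targets" is a list of rows, each a list of 3 entries, a list of its own where there are three numbers: the finger opening in m, from 0 to 0.093, then the shift along the tool's x, y, z in m, then the turn about the tool's z in degrees. In form: [[jaw, [dx, dy, dz], twist], ...]. A call has 1 to 12 rows; each row shifts and turns the pose as measured when the row begins, along the tool's axes as they then stand; what a row does not reach is not made up. A row lasts 1/8 s, in which the tool goes at most 62.5 mm and 10.7 degrees, less where a joint would pass 70% of its speed; a pose out of reach is approached as far as the arm can. A call with a gripper value outside its range is refused whole. The fingers move at their own pace and stop on an object; "squeeze" is the grip in N (left out, the last holds). Time passes only in rows, so rows that do not move let the fingers close. It gives the time, the measured TCP pose, the force and the opening at its end, in the units of the state.
- arm.state(): the state, without advancing time (a new reading comes with each control period).
- arm.camera(name): name is "scene" or "top" or "wrist"; returns a dict with "frame" (480x640x3 uint8, red, green, blue), "z_map" (480x640 float32, m along the optical axis (not along the pixel's ray), 0 where there is no reading), "mtx" (3x3 intrinsics, pixels), "position" and "rotation" of the camera in the world. Camera axes: x right, y up, looking along -z (the intrinsics and any distortion apply to the point x, -y, -z); pixel columns grow to the right and rows downward; lengths in m; the calibration is good to about 2 mm. A picture is of the moment at which its call begins.
- arm.sign_off(): hands the job in, once; it reports no verdict.
The state is a dict: "time": time; "joint_positions": joint angles; "dq": joint speeds; "effort": joint torques, N m; "position": TCP position; "tcp_rot": TCP orientation; "ft_force": force on the tool from outside, world axes, zero at the start; "torque": the same for the moment, N m; "finger_gap": finger opening in m.
Only numpy, scipy, OpenCV 4.12 (cv2) and the standard library are available. Lean on these libraries where they do the work, as an engineer would, in place of code of your own. Each camera call takes 0.05 s, during which the arm holds its last target. There are 200 camera calls.

TASK

One of the two sorting hoppers has a wooden ball waiting on its chute: press that hopper's lever all the way down with the fingertips, so that its lid opens wide and the ball rolls in by itself, then ease the lever back up so that the lid comes down gently to fully shut and does not slam. Touch neither the lid nor the ball, leave the other hopper shut, lift nothing, and leave the toys and other things where they stand.

Things in the scene. Friction and masses are not known exactly. Their poses are not given: they have to be found in the camera images.
- hopper_a: Sorting hopper: grey plastic box 180 (x) x 150 (y) x 120 mm high, fixed to the table, with white lid, steel lever in front and a steel chute 105 mm long sloping into a mouth in its +y side. Origin: centre of the underside; -x is its front, z up. The ball waits on this one's chute; it is the left or the right of the two, turned up to 0.35 rad.
- hopper_b: The other sorting hopper, the same in every way as hopper_a (origin and axes too) but with an empty chute; to be left shut.
- paddle_a (a point): Middle of the top face of hopper a's lever paddle (steel, 36 mm along x, 40 along y, 6 thick); moves with it. At rest 187 mm ahead (-x) of the hopper's origin and 139 mm up, tilted up 0.25 rad to the front. Pressed straight down it sinks 68 mm to a stop, then tilted down 0.30 rad, drifting under 6 mm in x. Nothing stands above it; the shut lid's front edge is 89 mm behind.
- paddle_b (a point): Middle of the top face of hopper b's lever paddle (steel, 36 mm along x, 40 along y, 6 thick); moves with it. At rest 187 mm ahead (-x) of the hopper's origin and 139 mm up, tilted up 0.25 rad to the front. Pressed straight down it sinks 68 mm to a stop, then tilted down 0.30 rad, drifting under 6 mm in x. Not to be pressed.
- lever_a (a joint): Angle of hopper_a's lever about a level axis along y, 125 mm behind the paddle: 0 at rest (up), 0.55 rad fully pressed, at its stop. A spring and the lid's weight push the paddle up with about 3 to 8 N. It stays down only while held; released, lever and lid snap back in well under a second.
- lid_a (a joint): Angle of hopper_a's lid: 0 shut (top 126 mm up), 0.88 rad wide open. Hinged at the back rim; its front edge rises to 265 mm and goes back. Linked to the lever: 1.6 times its angle, about 13 rad per metre of paddle height. The ball, held back by the lid's side skirt, rolls in above about 0.35 rad. If the paddle never rises faster than 0.1 m/s the lid shuts softly.
- lid_b (a joint): Angle of hopper_b's lid: 0 shut, 0.88 rad wide open.
- ball_center (a point): Centre of the plain wooden ball, 36 mm across, about 30 g. It starts on hopper_a's chute at about x = -46, y = +100, z = +100 mm in the hopper's frame, leaning on the skirt of the shut lid.
- toy_chair: Bystander: yellow toy chair, 30 x 30 mm, 54 mm high; origin at the centre of its underside.
- toy_truck: Bystander: toy tipper truck, 85 x 46 mm, 50 mm high; origin at the centre of its underside.
- toy_table: Bystander: wooden toy table, 60 x 50 mm, 36 mm high; origin at the centre of its underside.
- toy_tree: Bystander: green toy tree, 40 mm across, 70 mm high; origin at the centre of its underside.
- toy_bed: Bystander: white toy bed with wooden ends, 88 x 45 mm, 40 mm high; origin at the centre of its underside.
- mug: Bystander: blue mug, 80 mm across, 90 mm high; origin at the centre of its underside.
- tub: Bystander: blue open tub, 130 x 100 mm, 45 mm high; origin at the centre of its underside.
There are look-alikes about, which are no part of the job. Leave any purple look-alike of the part that bears ball_center alone.

How it is judged:
On the way:
1. the lever is pressed all the way down: hopper_a's lid stands wide open (value of joint lid_a above 0.78 rad), for 0.2 s.
At the end, for the whole second after the job is handed in: The ball lies inside hopper_a (its centre between the walls and less than 60 mm above the underside), both lids are shut (within 0.04 rad), and every bystander is within 25 mm of where it started (x of ball_center in the frame of hopper_a between -0.09 and 0.09 m and y of ball_center in the frame of hopper_a between -0.075 and 0.07 m and z of ball_center in the frame of hopper_a below 0.06 m and value of joint lid_a between -0.04 and 0.04 rad and value of joint lid_b below 0.04 rad and distance of each of toy_chair, toy_truck, toy_table, toy_tree, toy_bed, mug, tub from where it was at the start of the episode below 0.025 m); the robot touches nothing.
It fails at once if hopper_a's lid slams: it moves down faster than 2.5 rad/s within the last 0.25 rad before shut (value of joint lid_a below 0.25 rad and velocity of joint lid_a below -2.5 rad/s).
It fails at once if the robot touches hopper_a's lid (contact force between any of the fingers, the arm and lid_a above 0.5 N).
It fails at once if the robot touches the ball, or the ball is lifted (contact force between any of the fingers, the arm and ball above 0.2 N or height (world z) of ball_center above 0.14 m).
It fails at once if the other hopper is opened (value of joint lid_b above 0.1 rad).
It fails at once if a bystander is pushed more than 25 mm or lifted (distance of any of toy_chair, toy_truck, toy_table, toy_tree, toy_bed, mug, tub from where it was at the start of the episode above 0.025 m).
It also fails if it takes over 48 s, if anything falls off the work surface, if the arm or the gripper's body presses on something with over 40 N, if the wrist force passes 120 N, or if a joint passes its speed limit or range.

## Working session

There is one attempt and no reset: what is moved stays moved. The work goes in short steps, Python scripts to look and compute and a tool call to move; the robot and the scene stay as the last step left them, time stands still between calls to the robot, and variables do not carry over. Pictures are saved under pics/ and viewed, about 8 in all and at most 12, crops included, and the job is handed in when it is done.

Besides the shell and the picture viewer there is one more tool, called after "Call:" by a JSON object that holds its "op" and its "data". play_rows: Moves the arm, as the interface text tells. Its arguments: {"type":"object","properties":{"targets":{"type":"array"},"squeeze":{"type":"number"}},"required":["targets"]}

```bash
mkdir -p pics
cat > h.py <<'E'
import numpy as np,cv2
from plant import arm
def cam(n):
    c=arm.camera(n); return c
def pts(c):
    K=c["mtx"];z=c["z_map"];v,u=np.mgrid[0:480,0:640]
    p=np.stack([(u-K[0,2])/K[0,0]*z,-(v-K[1,2])/K[1,1]*z,-z],-1)
    return p@np.array(c["rotation"]).T+c["position"]
def save(n,img): cv2.imwrite("pics/"+n+".png",img[...,::-1])
E
python3 - <<'E'
from h import *
for n in("top","scene"):
    c=cam(n);save(n,c["frame"]);np.savez(n+".npz",f=c["frame"],p=pts(c),z=c["z_map"])
    print(n,c["mtx"],c["position"],c["rotation"],[k for k in c])
print(arm.state())
E
```

```text
Traceback (most recent call last):
  File "h.py", line 8, in pts
    return p@np.array(c["rotation"]).T+c["position"]
           ~^~~~~~~~~~~~~~~~~~~~~~~~~~
ValueError: matmul: Input operand 1 has a mismatch in its core dimension 0, with gufunc signature (n?,k),(k,m?)->(n?,m?) (size 4 is different from 3)
```

View pics/top.png

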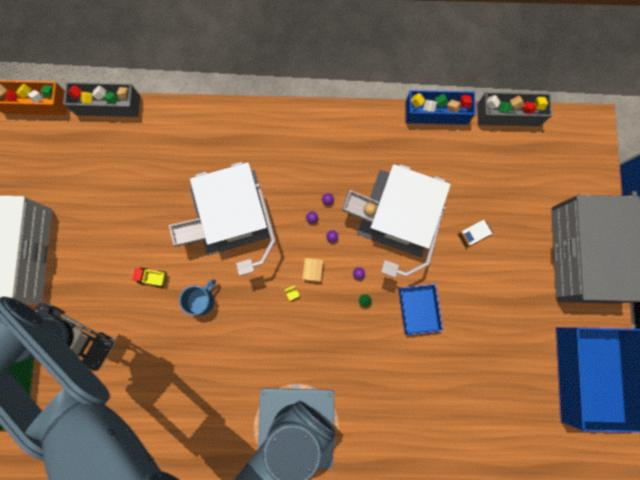

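The top picture shows two hoppers: left at (230,205) with an empty chute (187,231), and right at (408,205) with a wooden ball on its chute (370,209). The lever paddles are at (245,267) on the left and (390,269) on the right. There are purple look-alike balls at (328,199), (312,217), (332,237) and (359,273).

```bash
sed -i 's/p@np.array(c\["rotation"\]).T/p@Rotation.from_quat(c["rotation"]).as_matrix().T/; 1a from scipy.spatial.transform import Rotation' h.py
python3 - <<'E'
from h import *
for n in("top","scene"):
    c=cam(n);save(n,c["frame"]);P=pts(c);np.savez(n+".npz",f=c["frame"],p=P,z=c["z_map"])
    print(n,c["mtx"].round(1).tolist() if hasattr(c["mtx"],'tolist') else c["mtx"],c["position"],c["rotation"],list(c))
    if n=="top":
        save("crop",cv2.resize(c["frame"][150:320,300:470],(680,680),interpolation=cv2.INTER_CUBIC)[:600])
        for q in [(390,269),(386,266),(394,271),(370,209),(410,205),(400,168),(448,184),(430,247),(375,226),(359,273)]:
            print(q,P[q[1],q[0]].round(4))
        # paddle: grey-white pixels 0.11<z<0.18 around
        f=c["frame"].astype(int);w=np.s_[250:285,375:412]
        m=(P[w][...,2]>.11)&(P[w][...,2]<.19); print(m.sum(),P[w][m].mean(0),P[w][m].min(0),P[w][m].max(0))
        # lid: white
        w=np.s_[155:255,350:460]
        m=((f[w].min(-1)>200)&(P[w][...,2]>.1)).astype(np.uint8)
        cs=max(cv2.findContours(m,0,2)[0],key=cv2.contourArea)
        mm=np.zeros_like(m);cv2.drawContours(mm,[cs],0,1,-1)
        q=P[w][mm>0];print("lid",len(q),np.median(q[:,2]));r=cv2.minAreaRect((q[:,:2]*1000).astype(np.float32));print(r)
print(arm.state())
E
```

```text
top [[509.4, 0.0, 314.9], [0.0, 509.4, 238.5], [0.0, 0.0, 1.0]] [ 0.28657323 -0.0395916   1.47113055] [ 0.0565789  -0.05834614 -0.69648057  0.71295818] ['frame', 'z_map', 'mtx', 'position', 'rotation']
(390, 269) [ 0.4283 -0.2387  0.1437]
(386, 266) [ 0.4357 -0.2279  0.1457]
(394, 271) [ 0.424  -0.2502  0.1371]
(370, 209) [ 0.5925 -0.1877  0.1228]
(410, 205) [ 0.6042 -0.2947  0.131 ]
(400, 168) [ 0.7092 -0.2693  0.1244]
(448, 184) [ 0.667  -0.4002  0.1245]
(430, 247) [ 0.4924 -0.3493  0.1214]
(375, 226) [ 0.5461 -0.2016  0.1219]
(359, 273) [ 0.4265 -0.1673  0.0355]
267 [ 0.4277566  -0.24603805  0.14053601] [ 0.4078465  -0.29657443  0.12819078] [ 0.45286331 -0.21292142  0.15083707]
lid 4075 0.12715646738552366
((471.72149658203125, -232.02774047851562), (181.89759826660156, 502.1545104980469), 63.80636978149414)
scene [[589.9, 0.0, 319.8], [0.0, 589.9, 237.9], [0.0, 0.0, 1.0]] [1.16711438 0.35526805 1.16946417] [0.15210524 0.26886512 0.8416791  0.44289032] ['frame', 'z_map', 'mtx', 'position', 'rotation']
{'time': 0.15, 'joint_positions': array([ 9.07202228e-01,  2.59152826e-01,  1.53579022e+00, -5.52622948e-05,
        1.34800134e+00, -2.02803545e-01]), 'dq': array([ 0.00042182, -0.00114828, -0.00283728, -0.0004247 ,  0.00039821,
       -0.00165939]), 'effort': array([ 2.38105269e-03, -4.37641096e+01, -2.84233958e+01,  7.20387697e-02,
        3.79593379e-02, -5.15457441e-05]), 'position': array([0.24431429, 0.49232326, 0.22903758]), 'tcp_rot': array([ 2.28356360e-01,  9.73577380e-01, -6.24742485e-04, -2.59256112e-04]), 'ft_force': array([-0.11653046, -0.73296712, -0.13618129]), 'torque': array([ 0.00151185,  0.02098481, -0.02786266]), 'finger_gap': 0.09288858124735232}
```

View pics/scene.png

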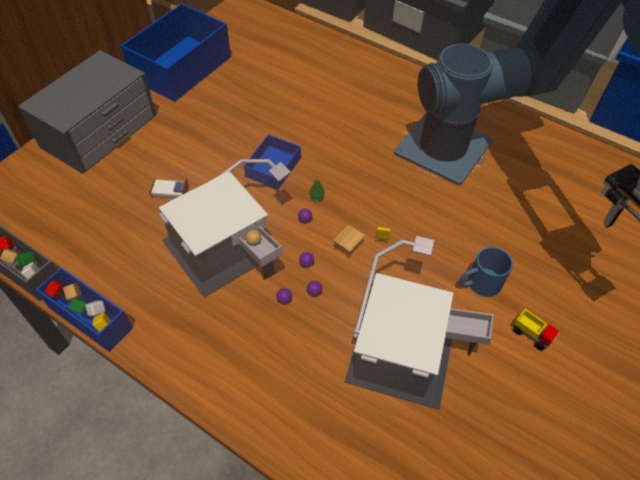

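View pics/crop.png

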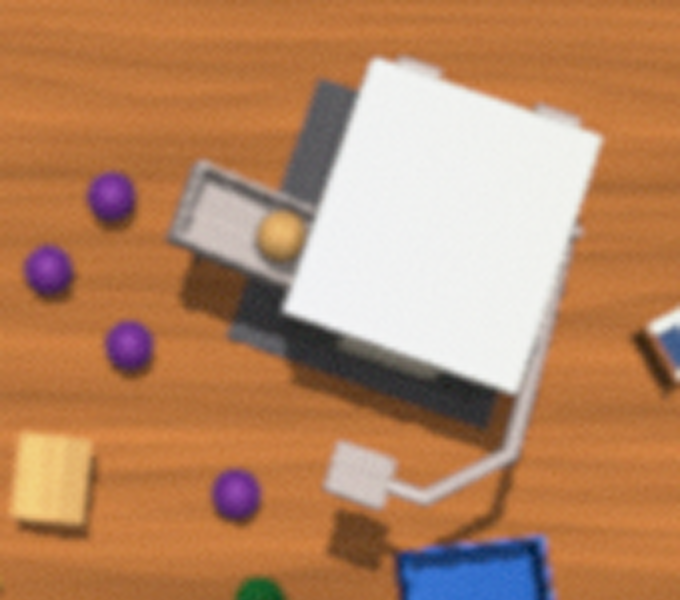

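The scene view shows the same right hopper with the wooden ball at (253,237) and an empty chute on the other at (470,326). In the crop, the wooden ball at (281,236) leans on the white lid. The purple balls are loose on the table. The target paddle is at crop (361,473), which is top (390,268), with its arm on the -y side.

```bash
cat >> h.py <<'E'
def ray(c,uv,z):
    K=c["mtx"];d=Rotation.from_quat(c["rotation"]).apply([(uv[0]-K[0,2])/K[0,0],-(uv[1]-K[1,2])/K[1,1],-1])
    o=np.array(c["position"]);return o+d*(z-o[2])/d[2]
E
python3 - <<'E'
from h import *
c=cam("top");g=lambda a,b:(300+(a+.5)/4-.5,150+(b+.5)/4-.5)
L=np.array([ray(c,g(*q),.126) for q in[(375,60),(600,137),(517,392),(283,313)]])
for i in range(4):
    d=L[(i+1)%4]-L[i];print(np.hypot(*d[:2]),np.degrees(np.arctan2(d[1],d[0])))
print("paddle",ray(c,g(361,473),.139),"corners",[ray(c,g(*q),.139)[:2].round(4).tolist() for q in[(338,440),(397,458),(384,507),(325,489)]])
F=(L[2]+L[3])/2;B=(L[0]+L[1])/2;x=(B-F)/np.linalg.norm(B-F);print("lid front mid",F,"pred paddle",F-x*.089,"yaw",np.degrees(np.arctan2(x[1],x[0])))
R=Rotation.from_quat(arm.state()["tcp_rot"]).as_matrix();p=np.array(arm.state()["position"])
print(R.round(3),(R.T@(ray(c,g(361,473),.139)-p)))
E
```

```text
0.16155396416842008 -108.31674325207425
0.1866742519042677 161.58900849664178
0.16433543559080427 72.3151868845105
0.18851160031741687 -19.25247053741614
paddle [ 0.43178226 -0.2390595   0.139     ] corners [[0.4532, -0.2239], [0.4422, -0.2628], [0.4098, -0.2541], [0.4207, -0.2154]]
lid front mid [ 0.51491945 -0.2669706   0.126     ] pred paddle [ 0.43068459 -0.23823927  0.126     ] yaw -18.83379148981736
[[-0.896  0.445 -0.001]
 [ 0.445  0.896 -0.001]
 [ 0.    -0.001 -1.   ]] [-0.49316547 -0.57169071  0.0906616 ]
```

Call:
{"op": "play_rows", "data": {"targets": [[0, [0, 0, -0.05], -8], [0, [-0.02, -0.04, 0], 0], [0, [-0.035, -0.045, 0], 0], [0, [-0.035, -0.045, 0], 0], [0, [-0.035, -0.045, 0], 0], [0, [-0.035, -0.045, 0], 0], [0, [-0.035, -0.045, 0], 0], [0, [-0.035, -0.045, 0], 0], [0, [-0.035, -0.045, 0], 0], [0, [-0.035, -0.045, 0], 0], [0, [-0.035, -0.045, 0], 0], [0, [0, 0, 0], 0]]}}

```text
time: 1.7
position: [0.4298, -0.0504, 0.2807]
tcp_rot: [0.156, 0.988, -0.001, 0.002]
ft_force: [-0.2, 1.0, -0.3]
finger_gap: 0.0005
```

```bash
cat > w.py <<'E'
from h import *
s=arm.state();R=Rotation.from_quat(s["tcp_rot"]).as_matrix()
print(s["time"],s["position"],R.T@(np.array([.4315,-.2388,.139])-s["position"]),"yaw y",np.degrees(np.arctan2(R[1,1],R[0,1])),R[:,2],s["finger_gap"],s["ft_force"])
E
python3 w.py
```

```text
1.7 [ 0.42976222 -0.05039921  0.28072425] [-0.05923621 -0.17851254  0.14215479] yaw y 72.0232627477219 [ 0.00343408 -0.00225994 -0.99999155] 0.0004875192808740104 [-0.15073897  0.96097839 -0.34965848]
```

Call:
{"op": "play_rows", "data": {"targets": [[0, [-0.015, -0.045, 0], 0], [0, [-0.015, -0.045, 0], 0], [0, [-0.015, -0.045, 0], 0], [0, [-0.012, -0.043, 0], 0], [0, [0, 0, 0.04], 0], [0, [0, 0, 0.04], 0], [0, [0, 0, 0], 0]]}}

```text
time: 2.58
position: [0.4296, -0.2361, 0.1991]
tcp_rot: [0.154, 0.988, 0.001, 0.002]
ft_force: [-0.1, 1.2, 1.3]
finger_gap: 0.0003
```

```bash
python3 w.py
python3 - <<'E'
from h import *
c=cam("wrist");save("w1",c["frame"])
c=cam("scene");save("s1",cv2.resize(c["frame"][100:250,180:380],(800,600),interpolation=cv2.INTER_CUBIC))
E
```

```text
2.575 [ 0.42958618 -0.23610118  0.199106  ] [-0.00244539 -0.00215889  0.06010855] yaw y 72.27866727744333 [ 0.0040198   0.00169675 -0.99999048] 0.00032109349065886434 [-0.05043625  1.19059835  1.31608235]
```

View pics/w1.png

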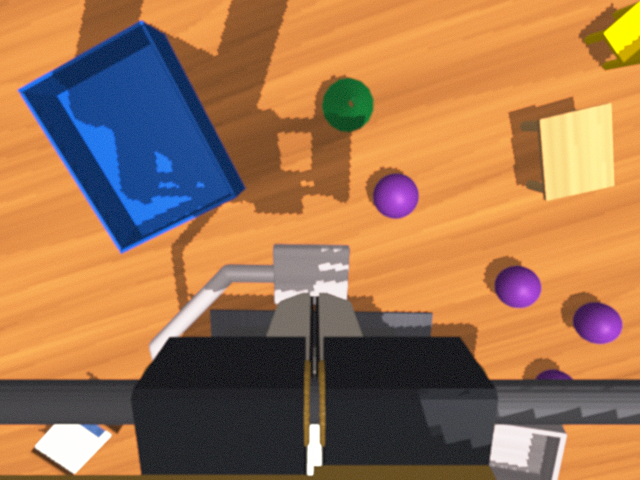

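View pics/s1.png

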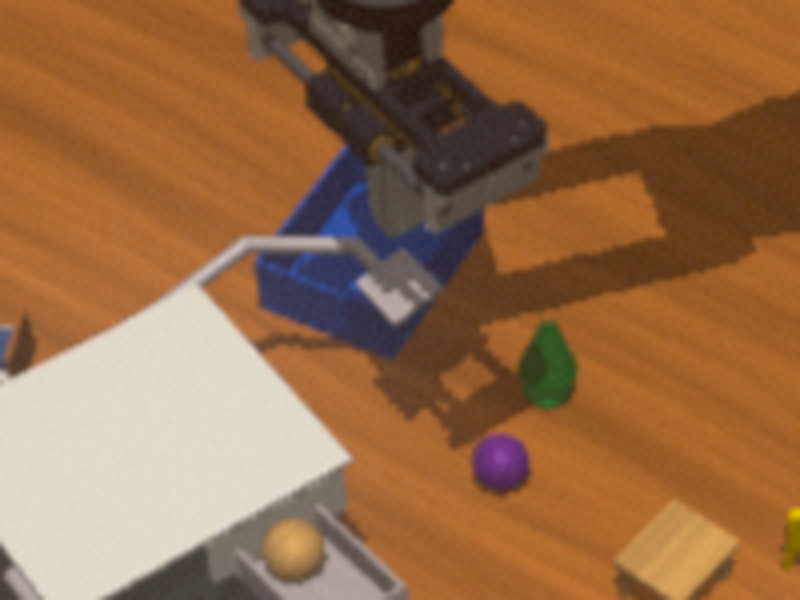

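The wrist view shows the closed fingertips (315,295) lined up with the paddle (312,270). The scene crop shows the fingers above the paddle at (400,290), clear of the lid, with the ball still waiting at (293,548). Next I lower onto the paddle.

Call:
{"op": "play_rows", "data": {"targets": [[0, [-0.001, -0.001, 0.02], 0], [0, [-0.001, -0.001, 0.02], 0], [0, [0, 0, 0.01], 0], [0, [0, 0, 0.008], 0], [0, [0, 0, 0.008], 0], [0, [0, 0, 0.008], 0]]}}

```text
time: 3.42
position: [0.4394, -0.2428, 0.138]
tcp_rot: [0.152, 0.988, -0.006, 0.012]
ft_force: [-2.9, 1.7, 7.9]
finger_gap: 0.0003
```

```bash
python3 w.py
```

```text
3.425 [ 0.43942566 -0.24280161  0.13796774] [ 0.00873158  0.00142986 -0.00126871] yaw y 72.5316976443844 [ 0.02222547 -0.01516262 -0.999638  ] 0.0003144830960734523 [-2.91787005  1.74438351  7.92315407]
```

Call:
{"op": "play_rows", "data": {"targets": [[0, [0.008, 0, 0.015], 0], [0, [0.004, 0, 0.015], 0]]}}

```text
time: 3.68
position: [0.4347, -0.2426, 0.1119]
tcp_rot: [0.152, 0.988, -0.009, 0.02]
ft_force: [3.7, 2.8, 8.2]
finger_gap: 0.0004
```

```bash
python3 w.py
```

```text
3.675 [ 0.43465601 -0.24255138  0.11189145] [ 0.00301036  0.00232701 -0.02728424] yaw y 72.48390549284267 [ 0.03619719 -0.02303402 -0.99907917] 0.00037393114741142506 [3.69124325 2.83122168 8.15249818]
```

Call:
{"op": "play_rows", "data": {"targets": [[0, [0.005, 0, 0.018], 0], [0, [0.004, 0, 0.015], 0]]}}

```text
time: 3.92
position: [0.4339, -0.2443, 0.0831]
tcp_rot: [0.152, 0.988, -0.012, 0.028]
ft_force: [0.1, 7.7, 38.8]
finger_gap: 0.0005
```

```bash
python3 w.py
```

```text
3.925 [ 0.43388041 -0.24427993  0.08313201] [ 0.00064526  0.00363638 -0.05606504] yaw y 72.4268282337596 [ 0.05108189 -0.03245766 -0.99816689] 0.0005317552769086123 [ 0.10715314  7.69087208 38.84233668]
```

At the stop: 39 N, at the predicted height. I hold here with camera calls, which keep the last target, and watch the lid and ball.

```bash
python3 - <<'E'
from h import *
for i in range(30): c=cam("scene" if i%2 else "top")
save("s2",cv2.resize(c["frame"][80:300,130:400],(800,600),interpolation=cv2.INTER_CUBIC))
E
python3 w.py
```

```text
5.425 [ 0.43368247 -0.24415073  0.08427889] [ 0.00050884  0.00358579 -0.05490607] yaw y 72.44100821802411 [ 0.05062592 -0.03241212 -0.9981916 ] 0.00017797287512422822 [ 0.09151614  3.38785738 16.65814465]
```

View pics/s2.png

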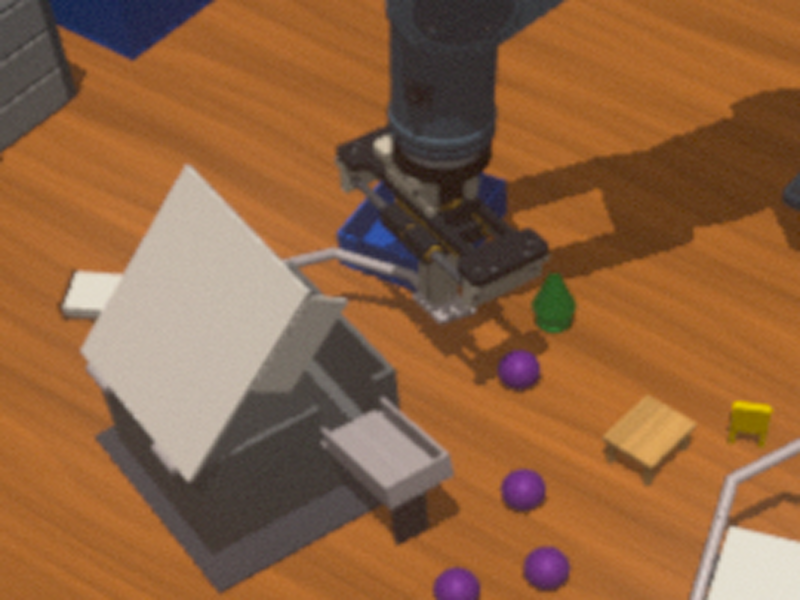

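The lid at (190,330) stands wide open and the ball has left the chute (390,450). Next I ease up slowly.

Call:
{"op": "play_rows", "data": {"targets": [[0, [0, 0, -0.004], 0], [0, [0, 0, -0.004], 0], [0, [0, 0, -0.004], 0], [0, [0, 0, -0.004], 0]]}}

```text
time: 5.92
position: [0.4308, -0.243, 0.1037]
tcp_rot: [0.151, 0.988, -0.013, 0.026]
ft_force: [-3.4, 1.0, 5.1]
finger_gap: 0.0005
```

```bash
python3 w.py
```

```text
5.925 [ 0.43078504 -0.24304678  0.1036931 ] [-0.00134106  0.00365242 -0.03535512] yaw y 72.55515718147012 [ 0.04688658 -0.03289757 -0.99835835] 0.0005384649728453564 [-3.37643725  1.02999175  5.07086057]
```

Call:
{"op": "play_rows", "data": {"targets": [[0, [-0.001, 0, -0.004], 0], [0, [-0.001, 0, -0.004], 0], [0, [-0.001, 0, -0.004], 0], [0, [-0.001, 0, -0.004], 0], [0, [-0.001, 0, -0.004], 0], [0, [-0.001, 0, -0.004], 0]]}}

```text
time: 6.68
position: [0.4329, -0.2437, 0.1331]
tcp_rot: [0.151, 0.988, -0.014, 0.024]
ft_force: [-3.8, 0.9, 5.3]
finger_gap: 0.0002
```

```bash
python3 w.py
```

```text
6.675 [ 0.43287172 -0.24369724  0.13307406] [ 0.00246035  0.00414666 -0.00614274] yaw y 72.65204637863664 [ 0.04261404 -0.03413901 -0.99850817] 0.00016396397712188453 [-3.80905511  0.94083369  5.34964647]
```

Call:
{"op": "play_rows", "data": {"targets": [[0, [0, 0, -0.003], 0], [0, [0, 0, -0.003], 0], [0, [0, 0, -0.003], 0], [0, [0, 0, -0.003], 0], [0, [0, 0, -0.003], 0], [0, [0, 0, -0.003], 0], [0, [0, 0, -0.003], 0], [0, [0, 0, -0.003], 0], [0, [0, 0, -0.003], 0]]}}

```text
time: 7.8
position: [0.4352, -0.2443, 0.1668]
tcp_rot: [0.151, 0.988, -0.016, 0.029]
ft_force: [0.6, 0.4, 0.7]
finger_gap: 0.0002
```

```bash
python3 w.py
```

```text
7.8 [ 0.43522269 -0.24429842  0.16684613] [0.00689375 0.00477241 0.02737149] yaw y 72.63457039294836 [ 0.05199643 -0.04017447 -0.99783886] 0.00020954025728924463 [0.57395967 0.37065005 0.74441691]
```

Contact is off. I lift clear and check.

Call:
{"op": "play_rows", "data": {"targets": [[0, [0, 0, -0.02], 0], [0, [0.01, 0, -0.04], 0], [0, [0.03, 0, -0.04], 0], [0, [0.03, 0, -0.02], 0], [0, [0, 0, 0], 0], [0, [0, 0, 0], 0]]}}

```text
time: 8.55
position: [0.3607, -0.2183, 0.2856]
tcp_rot: [0.151, 0.988, -0.016, 0.028]
ft_force: [-0.3, 0.5, 0.1]
finger_gap: 0.001
```

```bash
python3 w.py
python3 - <<'E'
from h import *
old=np.load("top.npz");c=cam("top");P=pts(c)
for n,q in dict(paddle=(390,268),lidfront=(400,235),lidc=(410,205),lidback=(415,178),leftlid=(230,205),leftpad=(245,267),chuteball=(370,209)).items():
    w=np.s_[q[1]-2:q[1]+3,q[0]-2:q[0]+3,2];print(n,np.median(old["p"][w]).round(4),np.median(P[w]).round(4))
f=c["frame"];save("t2",cv2.resize(f[150:330,120:480],(800,400),interpolation=cv2.INTER_CUBIC))
d=cv2.absdiff(f,old["f"]).max(-1)
for n,(u,v) in dict(truck=(150,277),mug=(198,300),chair=(292,294),table=(313,270),tree=(365,300),tub=(420,310),bed=(476,233)).items(): print(n,d[v-18:v+18,u-18:u+18].mean())
E
```

```text
8.55 [ 0.36067555 -0.21832508  0.28560337] [-0.06466081  0.0049774   0.15073844] yaw y 72.62380804543356 [ 0.05118546 -0.04003794 -0.99788627] 0.0009844182924454228 [-0.32930486  0.52050298  0.08075561]
paddle 0.1424 0.6904
lidfront 0.1271 0.1277
lidc 0.1284 0.1276
lidback 0.127 0.1281
leftlid 0.1278 0.1272
leftpad 0.1407 0.141
chuteball 0.1186 0.0824
truck 7.010030864197531
mug 6.050154320987654
chair 7.341820987654321
table 7.430555555555555
tree 63.91898148148148
tub 81.79552469135803
bed 6.729166666666667
```

View pics/t2.png

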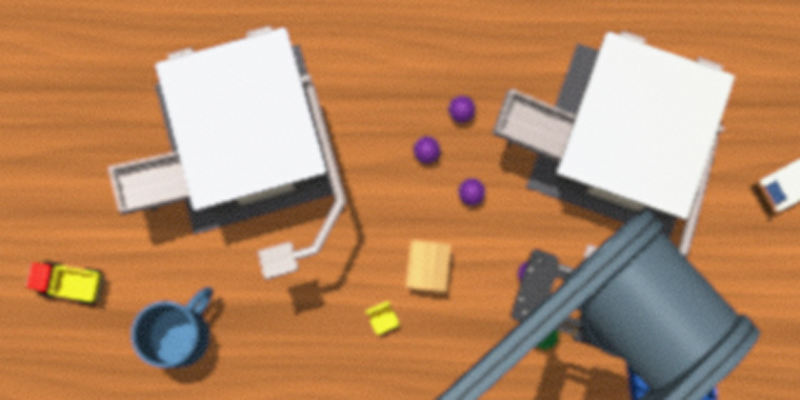

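The right lid at (645,125) is shut and flat, and its chute at (540,125) is empty. The left hopper and the toys that can be seen have not changed. The tool touches nothing, so I hand in.

```bash
python3 -c "
from plant import arm
print(arm.sign_off())"
```

```text
the job is handed in; nothing more can be done
None
```

I pressed the right-hand hopper's lever to its stop with closed fingertips, eased it back up, and handed the job in. That hopper had the wooden ball on its chute.

- **Press:** At the stop the wrist force read 39 N. I held it there for about 1.5 s; the picture then showed the lid wide open and the ball gone from the chute.
- **Release:** The lever came up at about 0.04 m/s on average, under the 0.1 m/s limit. I did not measure the lid's speed directly.
- **Last checks:** The lid reads flat at 0.128 m front to back, so it is shut. The chute is empty, the other hopper is unchanged and the force is near zero with the arm lifted clear.
- **Toys:** The truck, mug, chair, table and bed look unchanged. The arm hid the tree and tub in the last picture, so those two were not compared, though no contact with them was planned or felt.
- **Not seen:** I did not see the ball inside the box; I infer it from the empty chute and the shut lid.
- **Drift:** While pressing, the tool tilted about 0.06 rad and slid back up to 9 mm; I corrected the slide on the way down.

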